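# Find the loaded specimen box by its weight and index it under the lens

## Task

One of the three equal metal boxes in the rack holds a steel specimen and is clearly heavier; the other two hold only packing. Find it by its weight, set it down centred in the pocket of the indexing table without dropping it (its ends are walled in the rack and its sides in the pocket, so put it down on the mat and take it again the other way), let go, then turn the table by its post one click counter-clockwise seen from above, so that the box stands under the lens. The lighter boxes stay in, or go back to, their own places, and everything else is left alone.

Things in the scene. Friction and masses are not known exactly. Their poses are not given: they have to be found in the camera images.
- box_a: closed aluminium box, 64 (x) x 44 (y) x 44 (z) mm, one of three that look alike; origin at the centre of its underside, z up. 0.08 to 0.16 kg if it holds packing, 0.38 to 0.6 kg if it holds the steel specimen; which one does changes from start to start. Stands in the rack with its two 64 mm long sides open and its two ends walled
- box_b: closed aluminium box, 64 (x) x 44 (y) x 44 (z) mm, one of three that look alike; origin at the centre of its underside, z up. 0.08 to 0.16 kg if it holds packing, 0.38 to 0.6 kg if it holds the steel specimen; which one does changes from start to start. Stands in the rack with its two 64 mm long sides open and its two ends walled
- box_c: closed aluminium box, 64 (x) x 44 (y) x 44 (z) mm, one of three that look alike; origin at the centre of its underside, z up. 0.08 to 0.16 kg if it holds packing, 0.38 to 0.6 kg if it holds the steel specimen; which one does changes from start to start. Stands in the rack with its two 64 mm long sides open and its two ends walled
- rack: blue plastic fixed rack, base plate 250 (x) x 60 (y) x 6 (z) mm with four cross walls 5 mm thick that reach 50 mm above the bench; between them three 70 mm long places in a row along x, centres at x = -75, 0, +75 mm, floor 6 mm above the bench. A box's x axis lies along the rack's x; it can be gripped only across its 44 mm width. Origin at the centre of the underside
- mat: fixed grey mat 130 x 110 x 2 mm lying on the bench, free for setting a box down; origin at the centre of its underside
- pocket (a point): box pocket on the indexing table, turning with it: a floor plate between two steel walls 58 mm long (along x), 6 mm thick, 48 mm high, 49 mm apart in y, open above and at both x ends. The box goes in upright, centred, its 64 mm length along x; there it can be gripped only across its ends. Point: centre of the floor's upper face, 49 mm above the bench; z up
- stand: fixed white base of the indexing table, with the microscope's column (24 mm thick, 310 mm tall, at x = 142, y = 82 mm in the stand's frame). Origin on the bench, on the vertical axis about which the table turns. The table is an aluminium disc 270 mm across, top 46 mm above the bench; two of its four stations carry fixed round mounts 13 mm high; the pocket's centre is 85 mm from the axis
- turntable: the turning part: aluminium disc with the pocket and the post; origin on the axis at bench height
- post (a point): centre of the top of the upright steel post (14 mm thick, 56 mm high, top 102 mm above the bench) that stands on the disc 115 mm from the axis, across from the pocket; the table is turned by it
- lens (a point): centre of the lower face of the microscope's lens (28 mm across), 170 mm above the bench, under a tube 38 mm thick held from the column, and 85 mm from the table's axis; it does not move
- index (a joint): angle of the indexing table, rad: 0 at the start with the pocket at the loading side, grows counter-clockwise seen from above; a sprung ball clicks at every quarter turn, at 1.571 the pocket is under the lens. Turning it over a click takes about 3 to 6 N at the post
- vial: bystander, to be left alone: plastic sample vial 24 mm across, 50 mm tall, upright; origin at the centre of its underside
- flask: bystander, to be left alone: brown glass jar 40 mm across, 65 mm tall, upright; origin at the centre of its underside
- dish: bystander, to be left alone: shallow glass dish 84 mm across, 16 mm high; origin at the centre of its underside
- forceps: bystander, to be left alone: steel tweezers 115 mm long, 6 mm high, lying flat; along x; origin at the centre of its underside
- slidebox: bystander, to be left alone: cardboard slide box 85 x 60 x 30 mm; origin at the centre of its underside

How it is judged (in metres and radians):
On the way:
1. the heavy box stands in the pocket, let go, with the table still at the loading side; the lighter boxes stand in their places (((x of box_a in the frame of pocket between -0.008 and 0.008 m and y of box_a in the frame of pocket between -0.006 and 0.006 m and z of box_a in the frame of pocket between -0.005 and 0.005 m and angle between each of box_a, box_b, box_c's own z axis and vertical below 0.08 rad and angle between the x axis of box_a and the x axis of pocket, either way round below 0.13 rad and contact force between box_a and turntable above 2.4 N and contact force between the fingers and box_a below 0.05 N and distance of each of box_b, box_c from where it was at the start of the episode below 0.02 m) or (x of box_b in the frame of pocket between -0.008 and 0.008 m and y of box_b in the frame of pocket between -0.006 and 0.006 m and z of box_b in the frame of pocket between -0.005 and 0.005 m and angle between each of box_b, box_a, box_c's own z axis and vertical below 0.08 rad and angle between the x axis of box_b and the x axis of pocket, either way round below 0.13 rad and contact force between box_b and turntable above 2.4 N and contact force between the fingers and box_b below 0.05 N and distance of each of box_a, box_c from where it was at the start of the episode below 0.02 m) or (x of box_c in the frame of pocket between -0.008 and 0.008 m and y of box_c in the frame of pocket between -0.006 and 0.006 m and z of box_c in the frame of pocket between -0.005 and 0.005 m and angle between each of box_c, box_a, box_b's own z axis and vertical below 0.08 rad and angle between the x axis of box_c and the x axis of pocket, either way round below 0.13 rad and contact force between box_c and turntable above 2.4 N and contact force between the fingers and box_c below 0.05 N and distance of each of box_a, box_b from where it was at the start of the episode below 0.02 m)) and value of joint index between -0.15 and 0.15 rad), for 0.2 s.
At the end, for the whole second after the job is handed in: The heavy box stands upright in the pocket, its centre within 8 mm along and 6 mm across it, resting on the floor, turned less than 0.13 rad from the pocket; the table is at rest within 0.05 rad of the click under the lens (1.571); the other two boxes stand upright within 20 mm of where they were (((x of box_a in the frame of pocket between -0.008 and 0.008 m and y of box_a in the frame of pocket between -0.006 and 0.006 m and z of box_a in the frame of pocket between -0.005 and 0.005 m and angle between each of box_a, box_b, box_c's own z axis and vertical below 0.08 rad and angle between the x axis of box_a and the x axis of pocket, either way round below 0.13 rad and contact force between box_a and turntable above 2.4 N and contact force between the fingers and box_a below 0.05 N and distance of each of box_b, box_c from where it was at the start of the episode below 0.02 m) or (x of box_b in the frame of pocket between -0.008 and 0.008 m and y of box_b in the frame of pocket between -0.006 and 0.006 m and z of box_b in the frame of pocket between -0.005 and 0.005 m and angle between each of box_b, box_a, box_c's own z axis and vertical below 0.08 rad and angle between the x axis of box_b and the x axis of pocket, either way round below 0.13 rad and contact force between box_b and turntable above 2.4 N and contact force between the fingers and box_b below 0.05 N and distance of each of box_a, box_c from where it was at the start of the episode below 0.02 m) or (x of box_c in the frame of pocket between -0.008 and 0.008 m and y of box_c in the frame of pocket between -0.006 and 0.006 m and z of box_c in the frame of pocket between -0.005 and 0.005 m and angle between each of box_c, box_a, box_b's own z axis and vertical below 0.08 rad and angle between the x axis of box_c and the x axis of pocket, either way round below 0.13 rad and contact force between box_c and turntable above 2.4 N and contact force between the fingers and box_c below 0.05 N and distance of each of box_a, box_b from where it was at the start of the episode below 0.02 m)) and value of joint index between 1.521 and 1.621 rad and velocity of joint index between -0.05 and 0.05 rad/s); the robot touches nothing.
It fails at once if box_a dropped (falling free faster than 0.5 m/s) (linear speed of box_a above 0.5 m/s and contact force between the fingers and box_a below 0.01 N).
It fails at once if box_b dropped (falling free faster than 0.5 m/s) (linear speed of box_b above 0.5 m/s and contact force between the fingers and box_b below 0.01 N).
It fails at once if box_c dropped (falling free faster than 0.5 m/s) (linear speed of box_c above 0.5 m/s and contact force between the fingers and box_c below 0.01 N).
It fails at once if the table turned past the click under the lens, or the wrong way round (value of joint index above 2 rad or value of joint index below -0.5 rad).
It fails at once if a bystander moved more than 30 mm (distance of any of vial, flask, dish, forceps, slidebox from where it was at the start of the episode above 0.03 m).
It also fails if it takes over 67 s, if anything falls off the work surface, if the arm or the gripper's body presses on something with over 40 N, if the wrist force passes 120 N, or if a joint passes its speed limit or range.

## Robot

A 6-joint arm with a two-finger parallel gripper is mounted at the origin on the work surface. World frame = base frame: x ahead of the robot, y to its left, z up, the work surface at z = 0. Lengths are in mm, angles in rad, forces in N, time in s.
With the tool pointing down it reaches from about 425 to 925 mm from the base axis. Payload 12.5 kg.
Tool frame: the origin (TCP) lies midway between the tips of the shut fingers; the grasp point (between the pads) lies 19 mm behind it; z points along the fingers, y is the line along which they close (so a half turn about z gives the same grasp; the last joint's range is limited). The gripper opens to 85 mm and grips with 20 to 120 N. Pads are 22 mm wide; open, the fingers measure 114 mm over their backs; the gripper's body (76 mm by 85 mm) begins 54 mm behind the grasp point. The pads swing forward as they close: fully open they stand 13 mm farther back than shut.
Start: joints at [1.1, 0.491, 1.559, -0, 1.092, -0.106], TCP at [222.96, 583.895, 231.327] pointing down, gripper open.
Joint ranges: [-3.1, 3.1], [-0.84, 2.19], [0.05, 2.79], [-1.13, 4.28], [0.06, 2.93], [-2.69, 2.69]. Speed limits (rad/s): [2.22, 2.22, 2.79, 3.14, 3.14, 3.14].

## Interface

Orientations are given as [roll, pitch, yaw] about the fixed x, y, z axes, in that order (R = Rz(yaw) Ry(pitch) Rx(roll)).
In Python, from bench import manip gives the robot as it stands.
- The arm moves only by the shell command python3 -m handwheel 'ROWS' [FORCE]. ROWS is JSON, a list of rows, each an object with "hand": the opening, from -1 (shut) to 1 (fully open); "offset": the shift along the tool's x, y, z in units of 0.5 m (1.0 is 0.5 m), a list of three; "turn": the turn about the tool's z in units of 180 degrees (1.0 is 180 degrees). In form: [{"hand": hand, "offset": [dx, dy, dz], "turn": turn}, ...]. A call has 1 to 5 rows; each row is the pose to reach, as a shift and turn from the pose commanded when the call began, along the tool's axes at that moment, turning the shorter way round; what a row does not reach only later rows make up. A row lasts 1/12 s, in which the tool goes at most 41.7 mm and 7.16 degrees, less where a joint would pass 70% of its speed; a pose out of reach is approached as far as the arm can. A call with a number of a shift or a turn outside -1 to 1 is refused whole. A call with a gripper value outside its range is refused whole. The fingers move at their own pace and stop on an object; FORCE is the grip in N (left out, the last holds). Time passes only in rows, so rows that repeat a pose let the fingers close. It gives the time, the measured TCP pose, the force, the opening and the grip force at its end, in the units of the state.
- manip.observe(): the state, without advancing time (a new reading comes with each control period).
- manip.grab_frame(name): name is "scene" or "top"; returns a dict with "frame" (420x560x3 uint8, blue, green, red), "K" (3x3 intrinsics, pixels), "k1" (the pictures are not rectified: a ray, as slopes to the right and down, at radius r is drawn at 1 + k1 r^2 times it, then the intrinsics apply), "camera_from_world" (4x4, takes a point from world to camera coordinates). Camera axes: x right, y up, looking along -z (the intrinsics and any distortion apply to the point x, -y, -z); pixel columns grow to the right and rows downward; lengths in mm; the calibration is good to about 2 mm. A picture is of the moment at which its call begins. There is no depth.
- manip.job_done(): hands the job in; it is judged then, once.
The state is a dict: "clock": time; "qpos": joint angles; "joint_velocities": joint speeds; "joint_efforts": joint torques, N m; "tool_pos": TCP position; "tcp_rot": TCP orientation; "force": force on the tool from outside, world axes, zero at the start; "moment": the same for the moment, N m; "width": finger opening in mm; "grip_force": force on a finger pad.
Only numpy, scipy, OpenCV 4.12 (cv2) and the standard library are available. Lean on these libraries where they do the work, as an engineer would, in place of code of your own. Each camera call takes 0.05 s, during which the arm holds its last target. There are 200 camera calls.

## Working session

There is one attempt and no reset: what is moved stays moved. The work goes in short steps, Python scripts to look and compute and a shell command to move; the robot and the scene stay as the last step left them, time stands still between calls to the robot, and variables do not carry over. Pictures are saved under pics/ and viewed, at most 10 in all, crops included, and the job is handed in when it is done.

```bash
mkdir -p pics; ls
cat > h.py <<'E'
import numpy as np, cv2
from bench import manip
def load(n):
    d=np.load(f'{n}.npz'); return d
def grab(n,tag):
    g=manip.grab_frame(n); cv2.imwrite(f'pics/{tag}.png',g['frame'])
    np.savez(f'{n}.npz',frame=g['frame'],K=g['K'],k1=g['k1'],T=g['camera_from_world']); return load(n)
def ray(d,u,v):
    K=d['K'];k=float(d['k1']);x=np.array([(u-K[0,2])/K[0,0],(v-K[1,2])/K[1,1]]);s=x.copy()
    for _ in range(30): s=x/(1+k*(s@s))
    T=d['T'];R=T[:3,:3];c=-R.T@T[:3,3];w=R.T@np.array([s[0],-s[1],-1]);return c,w
def onz(d,u,v,z):
    c,w=ray(d,u,v);return c+w*(z-c[2])/w[2]
def proj(d,p):
    T=d['T'];q=T[:3,:3]@np.array(p,float)+T[:3,3];s=np.array([q[0],-q[1]])/-q[2];s=s*(1+float(d['k1'])*(s@s))
    return d['K'][0,0]*s[0]+d['K'][0,2],d['K'][1,1]*s[1]+d['K'][1,2]
E
python3 - <<'E'
from h import *
for n in('scene','top'):
    d=grab(n,n+'0'); T=d['T'];print(n,(-T[:3,:3].T@T[:3,3]).round(),d['K'].round(1).tolist(),d['k1'])
print(manip.observe())
E
```

```text
pics
scene [969. 859. 749.] [[443.0, 0.0, 272.0], [0.0, 443.0, 214.6], [0.0, 0.0, 1.0]] -0.11146506246665266
top [ 456.   78. 1069.] [[379.2, 0.0, 280.2], [0.0, 379.2, 215.1], [0.0, 0.0, 1.0]] 0.001304483618011365
{'clock': 0.1, 'qpos': array([ 1.10044043e+00,  4.91501606e-01,  1.55939390e+00, -5.75477502e-06,
        1.09172060e+00, -1.05620981e-01]), 'joint_velocities': array([-0.0002684 , -0.0006988 , -0.00086688, -0.00107753, -0.0023809 ,
       -0.00126826]), 'joint_efforts': array([ 2.72080812e-03, -6.19450879e+01, -2.62025392e+01, -9.58277383e-05,
        2.93532001e-03, -2.95272321e-05]), 'tool_pos': array([222.83682133, 583.70461606, 230.78288033]), 'tcp_rot': array([-3.14057437e+00, -1.02820667e-04,  2.77686034e+00]), 'force': array([-0.36735448, -0.55129852, -0.46799013]), 'moment': array([0.00774488, 0.00168191, 0.0154556 ]), 'grip_force': 0.0, 'width': 85.54273344112417}
```

View pics/top0.png

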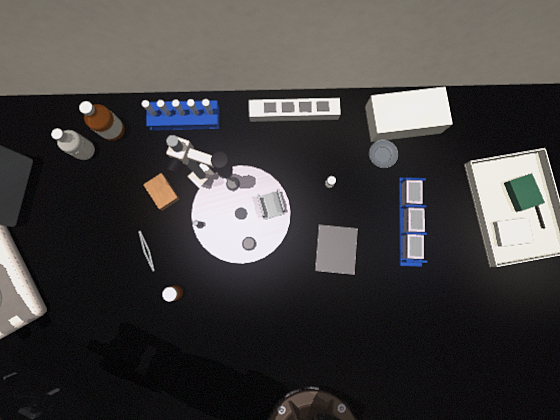

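View pics/scene0.png

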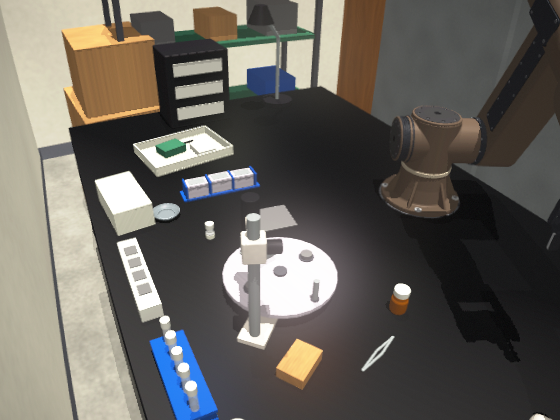

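The top view shows the disc centred near (241,214), with the pocket at (270,205), the post at (198,224) and the lens at (222,160). The mat is at (337,250) and the rack boxes at (413,191/219/246). I'll zoom in on these areas.

Run:
```python
from h import *
f=load('top')['frame']; s=load('scene')['frame']
a=cv2.resize(f[155:275,180:300],None,fx=4,fy=4,interpolation=cv2.INTER_CUBIC)
b=cv2.resize(f[165:285,390:440],None,fx=4,fy=4,interpolation=cv2.INTER_CUBIC)
cv2.imwrite('pics/c1.png',np.hstack([a,b]))
a=cv2.resize(s[205:325,210:350],None,fx=4,fy=4,interpolation=cv2.INTER_CUBIC)
b=cv2.resize(s[160:210,170:270],None,fx=2.4,fy=2.4)
b=cv2.copyMakeBorder(b,0,480-b.shape[0],0,0,0)
cv2.imwrite('pics/c2.png',np.hstack([a,b]))
```

```text
(no output)
```

View pics/c1.png

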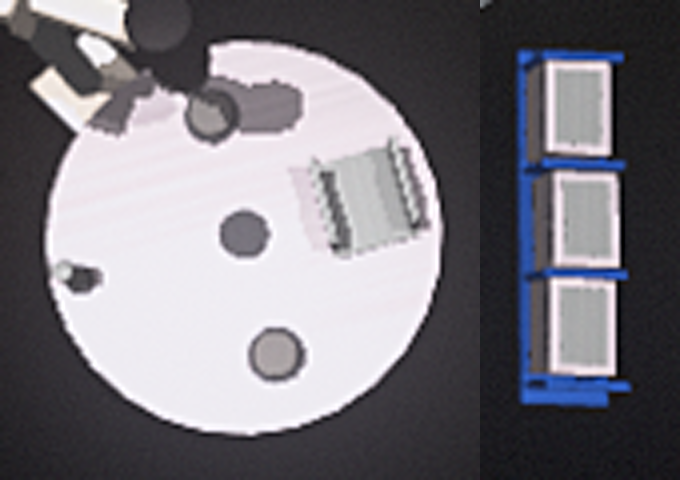

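View pics/c2.png

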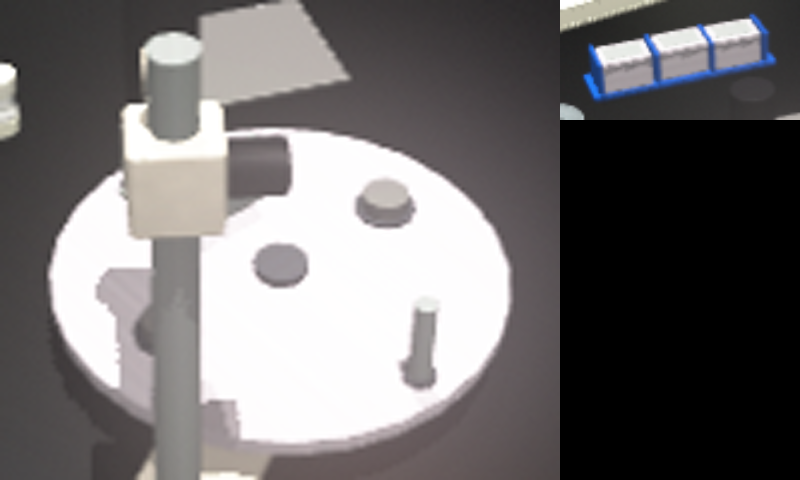

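The crops show the disc with a full white edge. The pocket walls run roughly along image-vertical (tangentially) at c1 about (325–415,145–245), the post top is at c1 (65,270), and the three box tops are at c1 x about 580. Next I'll measure them.

Run:
```python
from h import *
d=load('top');f=d['frame'];hsv=cv2.cvtColor(f,cv2.COLOR_BGR2HSV);g=cv2.cvtColor(f,cv2.COLOR_BGR2GRAY)
S=8
def circ(pts,z):
    P=np.array([onz(d,u,v,z)[:2] for u,v in pts]);
    for _ in range(6):
        A=np.c_[2*P,np.ones(len(P))];x=np.linalg.lstsq(A,(P**2).sum(1),rcond=None)[0];r=np.sqrt(x[2]+x[:2]@x[:2])
        e=abs(np.hypot(*(P-x[:2]).T)-r);P=P[e<max(1.5,2*np.median(e))]
    return x[:2].round(1),r.round(1),len(P)
# disc: points on rim by radial scan
pts=[]
for a in np.radians(np.arange(0,360,3)):
    if 90<np.degrees(a)<160 and 0: continue
    r=np.arange(42,58,.1);uu=(241+r*np.cos(a)).astype(np.float32);vv=(214+r*np.sin(a)).astype(np.float32)
    p=cv2.remap(g,uu[None],vv[None],cv2.INTER_LINEAR)[0].astype(int)
    if p[0]<190 : continue
    k=np.where(p<130)[0]
    if len(k): pts.append((uu[k[0]],vv[k[0]]))
print('disc',circ(pts,46))
def rect(mask,off,z,amin=100):
    for c in cv2.findContours(mask,cv2.RETR_EXTERNAL,cv2.CHAIN_APPROX_NONE)[0]:
        if cv2.contourArea(c)<amin: continue
        h=cv2.convexHull(c)[:,0]
        P=np.array([onz(d,off[0]+(u+.5)/S-.5,off[1]+(v+.5)/S-.5,z)[:2] for u,v in h],np.float32)
        r=cv2.minAreaRect(P);print('  c',np.round(r[0],1),'size',np.round(r[1],1),'ang',round(r[2],2))
def crop(x0,x1,y0,y1,im): return cv2.resize(im[y0:y1,x0:x1],None,fx=S,fy=S,interpolation=cv2.INTER_LINEAR)
b=crop(390,440,165,285,g); c=crop(390,440,165,285,f).astype(int)
m=((c.min(2)>95)).astype(np.uint8)*255
m=cv2.morphologyEx(m,cv2.MORPH_OPEN,np.ones((21,21)))
cv2.imwrite('pics/m.png',m)
print('boxes');rect(m,(390,165),50,5000)
blue=((c[...,0]>100)&(c[...,2]<60)).astype(np.uint8)*255
print('rack blue');rect(cv2.morphologyEx(blue,cv2.MORPH_CLOSE,np.ones((9,9))),(390,165),50,5000)
gm=crop(305,370,215,285,g);print('mat');rect(((gm>60)*255).astype(np.uint8),(305,215),2,5000)
print('post');
for (u,v) in[(196.0,222.3)]:print(onz(d,u,v,102).round(1))
for n,(u,v) in dict(vial=(331,180.5),dish=(383,153),lens=(222,162)).items(): print(n,onz(d,u,v,{'vial':50,'dish':16,'lens':200}[n]).round())
for n,uv in dict(mount1=(180+275/4,155+354/4),mount2=(180+210/4,155+113/4),hub=(180+244/4,155+233/4)).items():print(n,onz(d,*uv,59 if n!='hub' else 50).round(1))
```

```text
disc (array([597. , 175.7]), np.float64(134.7), 67)
boxes
  c [ 495.7 -291.9] size [45.9 67.4] ang 85.68
  c [ 568.  -299.7] size [46.5 67.3] ang 86.78
  c [ 645.  -299.5] size [46.3 67.9] ang 85.72
rack blue
  c [ 563.8 -290.8] size [ 74.  242.6] ang 86.68
mat
  c [495.4 -86.5] size [114.1 134.2] ang 83.03
post
[568.9 284.4 102. ]
vial [681. -74.  50.]
dish [ 765. -232.   16.]
lens [699. 203. 200.]
mount1 [513.7 153.6  59. ]
mount2 [678.  195.1  59. ]
hub [596.6 173.9  50. ]
```

```bash
cat > go.py <<'E'
# usage: go.py "x y z yaw" ... : prints per-leg offset/turn from measured pose
import sys; from h import *
s=manip.observe();p=np.array(s['tool_pos']);y=np.degrees(s['tcp_rot'][2])
print('now',s['clock'],p.round(1),round(y,2),'F',s['force'].round(2),'w',round(s['width'],1),'g',round(s['grip_force'],1))
for a in sys.argv[1:]:
    t=np.array(a.split(),float);c,n=np.cos(np.radians(y)),np.sin(np.radians(y));e=t[:3]-p
    dy=(t[3]-y+180)%360-180
    print(a,'->',(np.array([c*e[0]+n*e[1],n*e[0]-c*e[1],-e[2]])/500).round(4).tolist(),'turn',round(-dy/180,4),'rows',round(np.linalg.norm(e)/41.7,1))
    p=t[:3];y=t[3]
E
python3 go.py "370 460 220 176.3" "460 285 200 176.3" "500 90 200 176.3" "520 -100 180 176.3" "566 -280 140 176.3" "568 -297.5 110 176.3"
python3 - <<'E'
from h import *
d=load('top');s=load('scene')
for p in [(714,291,310),(618.3,93.4,97),(679,197,170),(568.9,284.4,102),(568,-299,50)]: print(p,np.round(proj(d,p),1),np.round(proj(s,p),1))
# scene-based checks on post top, boxes
print(onz(s,210+427/4,205+303/4,102).round(1), onz(s,210+175/4,205+45/4,310).round(1))
E
```

```text
now 0.1 [222.8 583.7 230.8] 159.1 F [-0.37 -0.55 -0.47] w 85.5 g 0.0
370 460 220 176.3 -> [-0.3632, -0.1261, 0.0216] turn -0.0955 rows 4.6
460 285 200 176.3 -> [-0.2022, -0.3377, 0.04] turn -0.0 rows 4.7
500 90 200 176.3 -> [-0.105, -0.384, -0.0] turn -0.0 rows 4.8
520 -100 180 176.3 -> [-0.0644, -0.3766, 0.04] turn -0.0 rows 4.6
566 -280 140 176.3 -> [-0.115, -0.3533, 0.08] turn -0.0 rows 4.6
568 -297.5 110 176.3 -> [-0.0063, -0.0347, 0.06] turn -0.0 rows 0.8
(714, 291, 310) [171.4 141.5] [254.4 217.5]
(618.3, 93.4, 97) [270.2 201.7] [257.2 237.2]
(679, 197, 170) [226.3 173.1] [251.5 244.7]
(568.9, 284.4, 102) [196.  222.3] [316. 279.]
(568, -299, 50) [415.7 219.3] [219.6 175.8]
[570.2 289.6 102. ] [713.5 287.2 310. ]
```

```bash
python3 -m handwheel '[{"hand":1,"offset":[-0.0726,-0.0252,0.0043],"turn":-0.0191},{"hand":1,"offset":[-0.1453,-0.0504,0.0086],"turn":-0.0382},{"hand":1,"offset":[-0.2179,-0.0757,0.013],"turn":-0.0573},{"hand":1,"offset":[-0.29,-0.101,0.0173],"turn":-0.0764},{"hand":1,"offset":[-0.3632,-0.1261,0.0216],"turn":-0.0955}]'
python3 -m handwheel '[{"hand":1,"offset":[-0.2022,-0.3377,0.04],"turn":0},{"hand":1,"offset":[-0.2022,-0.3377,0.04],"turn":0},{"hand":1,"offset":[-0.2022,-0.3377,0.04],"turn":0},{"hand":1,"offset":[-0.2022,-0.3377,0.04],"turn":0},{"hand":1,"offset":[-0.2022,-0.3377,0.04],"turn":0}]'
python3 -m handwheel '[{"hand":1,"offset":[-0.105,-0.384,0],"turn":0},{"hand":1,"offset":[-0.105,-0.384,0],"turn":0},{"hand":1,"offset":[-0.105,-0.384,0],"turn":0},{"hand":1,"offset":[-0.105,-0.384,0],"turn":0},{"hand":1,"offset":[-0.105,-0.384,0],"turn":0}]'
python3 go.py "520 -100 180 176.3" "566 -280 140 176.3"  "568 -297.5 110 176.3"
```

```text
clock: 0.52
tool_pos: [371.0, 458.9, 220.2]
tcp_rot: [-3.141, -0.0, 3.08]
force: [-0.3, 0.1, -0.4]
width: 85.6
grip_force: 0.0
clock: 0.93
tool_pos: [460.9, 282.5, 200.0]
tcp_rot: [-3.141, -0.0, 3.076]
force: [0.3, 0.7, 0.4]
width: 85.3
grip_force: 0.0
clock: 1.35
tool_pos: [500.1, 87.5, 200.4]
tcp_rot: [-3.141, -0.0, 3.076]
force: [-0.3, 0.2, -0.4]
width: 85.6
grip_force: 0.0
now 1.35 [500.1  87.5 200.4] 176.25 F [-0.28  0.23 -0.42] w 85.6 g 0.0
520 -100 180 176.3 -> [-0.0642, -0.3716, 0.0408] turn -0.0003 rows 4.5
566 -280 140 176.3 -> [-0.115, -0.3533, 0.08] turn -0.0 rows 4.6
568 -297.5 110 176.3 -> [-0.0063, -0.0347, 0.06] turn -0.0 rows 0.8
```

```bash
python3 -m handwheel '[{"hand":1,"offset":[-0.0642,-0.3716,0.04],"turn":0},{"hand":1,"offset":[-0.0642,-0.3716,0.04],"turn":0},{"hand":1,"offset":[-0.0642,-0.3716,0.04],"turn":0},{"hand":1,"offset":[-0.0642,-0.3716,0.04],"turn":0},{"hand":1,"offset":[-0.0642,-0.3716,0.04],"turn":0}]' >/dev/null
python3 -m handwheel '[{"hand":1,"offset":[-0.115,-0.3533,0.08],"turn":0},{"hand":1,"offset":[-0.115,-0.3533,0.08],"turn":0},{"hand":1,"offset":[-0.115,-0.3533,0.08],"turn":0},{"hand":1,"offset":[-0.115,-0.3533,0.08],"turn":0},{"hand":1,"offset":[-0.115,-0.3533,0.08],"turn":0}]' >/dev/null
python3 -m handwheel '[{"hand":1,"offset":[-0.0063,-0.0347,0.06],"turn":0},{"hand":1,"offset":[-0.0063,-0.0347,0.06],"turn":0},{"hand":1,"offset":[-0.0063,-0.0347,0.06],"turn":0}]' >/dev/null
python3 - <<'E'
from h import *
s=manip.observe();print(s['tool_pos'])
d=grab('scene','s1'); f=d['frame'][110:230,150:290]
cv2.imwrite('pics/s1c.png',cv2.resize(f,None,fx=4,fy=4,interpolation=cv2.INTER_CUBIC))
E
python3 go.py "568.5 -297.5 11 176.3"
```

```text
[ 567.05220222 -294.98387268  108.6574648 ]
now 2.4833 [ 567.6 -294.4  110. ] 176.26 F [-0.16  0.76 -0.26] w 85.6 g 0.0
568.5 -297.5 11 176.3 -> [-0.0022, -0.006, 0.1981] turn -0.0002 rows 2.4
```

View pics/s1c.png

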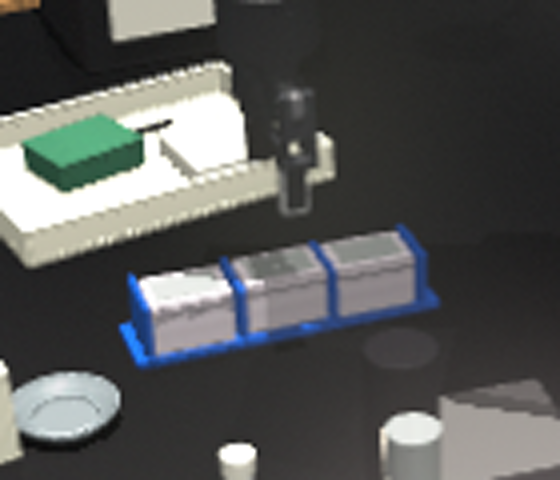

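The gripper hangs over the middle box, with the near finger at crop (293,195). I'll descend, grip and lift to weigh it.

```bash
python3 -m handwheel '[{"hand":1,"offset":[-0.0022,-0.006,0.06],"turn":0},{"hand":1,"offset":[-0.0022,-0.006,0.12],"turn":0},{"hand":1,"offset":[-0.0022,-0.006,0.17],"turn":0},{"hand":1,"offset":[-0.0022,-0.006,0.19],"turn":0},{"hand":1,"offset":[-0.0022,-0.006,0.198],"turn":0}]' 50
python3 -m handwheel '[{"hand":-1,"offset":[0,0,0],"turn":0},{"hand":-1,"offset":[0,0,0],"turn":0},{"hand":-1,"offset":[0,0,0],"turn":0},{"hand":-1,"offset":[0,0,0],"turn":0},{"hand":-1,"offset":[0,0,0],"turn":0}]' 50
python3 -m handwheel '[{"hand":-1,"offset":[0,0,0],"turn":0},{"hand":-1,"offset":[0,0,0],"turn":0},{"hand":-1,"offset":[0,0,0],"turn":0}]' 50
```

```text
clock: 2.9
tool_pos: [568.9, -296.8, 11.0]
tcp_rot: [3.141, -0.001, 3.078]
force: [-0.2, -0.5, 0.6]
width: 85.4
grip_force: 0.0
clock: 3.32
tool_pos: [569.7, -298.3, 13.3]
tcp_rot: [-3.14, 0.003, 3.077]
force: [-0.1, 0.4, 8.4]
width: 43.6
grip_force: 52.1
clock: 3.57
tool_pos: [569.7, -298.3, 13.3]
tcp_rot: [-3.14, 0.002, 3.077]
force: [-0.8, -0.0, 8.4]
width: 43.2
grip_force: 52.1
```

```bash
python3 -m handwheel '[{"hand":-1,"offset":[0,0,-0.006],"turn":0},{"hand":-1,"offset":[0,0,-0.012],"turn":0},{"hand":-1,"offset":[0,0,-0.018],"turn":0},{"hand":-1,"offset":[0,0,-0.024],"turn":0},{"hand":-1,"offset":[0,0,-0.03],"turn":0}]'
for i in 1 2 3; do python3 -m handwheel '[{"hand":-1,"offset":[0,0,0],"turn":0},{"hand":-1,"offset":[0,0,0],"turn":0}]' | grep -E "force|pos|clock"; done
```

```text
clock: 3.98
tool_pos: [568.9, -297.9, 26.8]
tcp_rot: [3.142, 0.0, 3.077]
force: [-0.7, 0.3, -0.9]
width: 43.7
grip_force: 50.9
clock: 4.15
tool_pos: [569.0, -297.9, 26.6]
force: [0.2, 0.6, -0.8]
grip_force: 50.9
clock: 4.32
tool_pos: [568.8, -297.9, 26.3]
force: [-0.1, 0.2, -1.3]
grip_force: 50.9
clock: 4.48
tool_pos: [568.9, -297.8, 26.3]
force: [0.0, 0.6, -1.4]
grip_force: 50.9
```

Light (about 1 N). I'll set it back and try the near box.

```bash
python3 -m handwheel '[{"hand":-1,"offset":[0,0,0.008],"turn":0},{"hand":-1,"offset":[0,0,0.016],"turn":0},{"hand":-1,"offset":[0,0,0.022],"turn":0},{"hand":-1,"offset":[0,0,0.026],"turn":0},{"hand":-1,"offset":[0,0,0.026],"turn":0}]' | grep -E "force|pos"
python3 -m handwheel '[{"hand":1,"offset":[0,0,0],"turn":0},{"hand":1,"offset":[0,0,0],"turn":0},{"hand":1,"offset":[0,0,0],"turn":0},{"hand":1,"offset":[0,0,0],"turn":0}]' | grep -E "width|pos"
python3 -m handwheel '[{"hand":1,"offset":[0,0,-0.05],"turn":0},{"hand":1,"offset":[0,0,-0.1],"turn":0},{"hand":1,"offset":[0,0,-0.15],"turn":0},{"hand":1,"offset":[0,0,-0.15],"turn":0}]' | grep pos
python3 go.py "496 -292.5 90 176.3" "496 -292.5 12 176.3"
```

```text
tool_pos: [568.8, -297.8, 13.4]
force: [-1.0, 0.0, -0.9]
grip_force: 50.9
tool_pos: [568.9, -297.9, 13.4]
width: 84.8
tool_pos: [570.6, -298.9, 93.1]
now 5.5667 [ 570.6 -298.9   93.1] 176.29 F [ 0.31 -0.49  0.44] w 85.7 g 0.0
496 -292.5 90 176.3 -> [0.1497, 0.0032, 0.0061] turn -0.0 rows 1.8
496 -292.5 12 176.3 -> [0.0, 0.0, 0.156] turn -0.0 rows 1.9
```

```bash
python3 -m handwheel '[{"hand":1,"offset":[0.15,0.003,0.006],"turn":0},{"hand":1,"offset":[0.15,0.003,0.006],"turn":0},{"hand":1,"offset":[0.15,0.003,0.006],"turn":0},{"hand":1,"offset":[0.15,0.003,0.006],"turn":0}]' | grep pos
python3 -m handwheel '[{"hand":1,"offset":[0,0,0.06],"turn":0},{"hand":1,"offset":[0,0,0.12],"turn":0},{"hand":1,"offset":[0,0,0.15],"turn":0},{"hand":1,"offset":[0,0,0.156],"turn":0},{"hand":1,"offset":[0,0,0.156],"turn":0}]' | grep -E "pos|force"
python3 -m handwheel '[{"hand":-1,"offset":[0,0,0],"turn":0},{"hand":-1,"offset":[0,0,0],"turn":0},{"hand":-1,"offset":[0,0,0],"turn":0},{"hand":-1,"offset":[0,0,0],"turn":0},{"hand":-1,"offset":[0,0,0],"turn":0}]' | grep -E "pos|force|width"
python3 -m handwheel '[{"hand":-1,"offset":[0,0,-0.006],"turn":0},{"hand":-1,"offset":[0,0,-0.012],"turn":0},{"hand":-1,"offset":[0,0,-0.018],"turn":0},{"hand":-1,"offset":[0,0,-0.024],"turn":0},{"hand":-1,"offset":[0,0,-0.03],"turn":0}]'
for i in 1 2 3; do python3 -m handwheel '[{"hand":-1,"offset":[0,0,0],"turn":0},{"hand":-1,"offset":[0,0,0],"turn":0}]' | grep -E "force|pos|clock"; done
```

```text
tool_pos: [493.2, -291.6, 85.5]
tool_pos: [494.6, -291.5, 6.5]
force: [-0.4, 0.6, 0.8]
grip_force: 0.0
tool_pos: [494.8, -292.1, 8.7]
force: [0.3, 0.2, 7.2]
width: 43.6
grip_force: 51.8
clock: 7.15
tool_pos: [494.1, -291.4, 22.7]
tcp_rot: [3.141, -0.0, 3.077]
force: [0.1, -0.5, -5.5]
width: 43.3
grip_force: 51.7
clock: 7.32
tool_pos: [494.2, -291.5, 22.6]
force: [-0.5, -0.8, -5.5]
grip_force: 51.7
clock: 7.48
tool_pos: [494.1, -291.5, 22.3]
force: [0.3, 0.1, -6.0]
grip_force: 51.7
clock: 7.65
tool_pos: [494.1, -291.5, 22.3]
force: [-1.0, -1.4, -4.8]
grip_force: 51.7
```

The near box is heavy (about 5.4 N). I'll carry it to the mat, turned to match the pocket (yaw about 14°).

```bash
python3 -m handwheel '[{"hand":-1,"offset":[0,0,-0.04],"turn":0},{"hand":-1,"offset":[0,0,-0.08],"turn":0},{"hand":-1,"offset":[0,0,-0.12],"turn":0},{"hand":-1,"offset":[0,0,-0.13],"turn":0}]' | grep -E "pos|force"
python3 -m handwheel '[{"hand":-1,"offset":[-0.02,0.08,0],"turn":0},{"hand":-1,"offset":[-0.02,-0.08,0],"turn":0}]' >/dev/null; python3 go.py "495 -86 85 -166" "495 -86 4.9 -166"
```

```text
tool_pos: [495.0, -292.1, 90.0]
force: [0.1, -0.6, -5.0]
grip_force: 53.5
now 8.15 [ 508.1 -278.5   87.1] 177.25 F [ 2.8   2.5  -4.99] w 43.9 g 60.9
495 -86 85 -166 -> [0.0447, 0.3832, 0.0042] turn -0.0931 rows 4.6
495 -86 4.9 -166 -> [-0.0, 0.0, 0.1602] turn -0.0 rows 1.9
```

```bash
python3 -m handwheel '[{"hand":-1,"offset":[0,0,0],"turn":0},{"hand":-1,"offset":[0,0,0],"turn":0}]' | grep -E "pos|force"
python3 go.py "495 -86 85 -166" "495 -86 4.9 -166"
```

```text
tool_pos: [504.6, -293.5, 86.8]
force: [-0.8, 0.1, -5.7]
grip_force: 62.8
now 8.3167 [ 504.6 -293.5   86.8] 176.36 F [-0.85  0.15 -5.7 ] w 43.2 g 62.8
495 -86 85 -166 -> [0.0455, 0.4129, 0.0035] turn -0.098 rows 5.0
495 -86 4.9 -166 -> [-0.0, 0.0, 0.1602] turn -0.0 rows 1.9
```

```bash
python3 -m handwheel '[{"hand":-1,"offset":[0.008,0.07,0],"turn":-0.018},{"hand":-1,"offset":[0.017,0.15,0],"turn":-0.037},{"hand":-1,"offset":[0.027,0.23,0],"turn":-0.056},{"hand":-1,"offset":[0.037,0.31,0],"turn":-0.075},{"hand":-1,"offset":[0.0437,0.37,0],"turn":-0.09}]' | grep -E "pos|force"
python3 -m handwheel '[{"hand":-1,"offset":[0,0,0],"turn":0},{"hand":-1,"offset":[0,0,0],"turn":0}]' | grep -E "pos|force"
python3 go.py "495 -86 85 -166" "495 -86 4.9 -166"
```

```text
tool_pos: [492.5, -105.3, 86.9]
force: [1.4, -0.0, -4.5]
grip_force: 62.7
tool_pos: [493.6, -106.4, 87.2]
force: [0.1, -0.4, -5.2]
grip_force: 62.8
now 8.9 [ 493.6 -106.4   87.2] -167.41 F [ 0.09 -0.38 -5.22] w 43.7 g 62.8
495 -86 85 -166 -> [-0.0116, 0.0392, 0.0044] turn -0.0078 rows 0.5
495 -86 4.9 -166 -> [-0.0, 0.0, 0.1602] turn -0.0 rows 1.9
```

```bash
python3 -m handwheel '[{"hand":-1,"offset":[-0.011,0.039,0],"turn":-0.008},{"hand":-1,"offset":[-0.011,0.039,0.05],"turn":-0.008},{"hand":-1,"offset":[-0.011,0.039,0.1],"turn":-0.008},{"hand":-1,"offset":[-0.011,0.039,0.13],"turn":-0.008},{"hand":-1,"offset":[-0.011,0.039,0.15],"turn":-0.008}]' | grep -E "pos|force"
python3 -m handwheel '[{"hand":-1,"offset":[0,0,0.006],"turn":0},{"hand":-1,"offset":[0,0,0.01],"turn":0},{"hand":-1,"offset":[0,0,0.012],"turn":0},{"hand":-1,"offset":[0,0,0.012],"turn":0}]' | grep -E "pos|force"
```

```text
tool_pos: [494.8, -88.4, 10.7]
force: [-0.4, -0.7, -6.7]
grip_force: 62.8
tool_pos: [495.7, -87.9, 7.0]
force: [0.1, 0.3, -5.4]
grip_force: 62.8
```

```bash
for i in 1 2 3; do python3 -m handwheel '[{"hand":-1,"offset":[0,0,0.0015],"turn":0},{"hand":-1,"offset":[0,0,0.0015],"turn":0}]' | grep -E "pos|force: \["; done
```

```text
tool_pos: [495.6, -87.7, 6.3]
force: [-0.6, -0.2, -6.0]
tool_pos: [495.5, -87.6, 5.2]
force: [-0.7, -0.6, -3.8]
tool_pos: [495.5, -87.6, 5.1]
force: [-3.4, 0.8, 8.6]
```

```bash
python3 -m handwheel '[{"hand":1,"offset":[0,0,0],"turn":0},{"hand":1,"offset":[0,0,0],"turn":0},{"hand":1,"offset":[0,0,0],"turn":0},{"hand":1,"offset":[0,0,0],"turn":0}]' | grep -E "pos|width"
python3 -m handwheel '[{"hand":1,"offset":[0,0,-0.05],"turn":0},{"hand":1,"offset":[0,0,-0.1],"turn":0},{"hand":1,"offset":[0,0,-0.16],"turn":0},{"hand":1,"offset":[0,0,-0.2],"turn":0.03},{"hand":1,"offset":[0,0,-0.2],"turn":0.06}]' | grep pos
for i in 1 2; do python3 -m handwheel '[{"hand":1,"offset":[0,0,0],"turn":0.039},{"hand":1,"offset":[0,0,0],"turn":0.078},{"hand":1,"offset":[0,0,0],"turn":0.117},{"hand":1,"offset":[0,0,0],"turn":0.156},{"hand":1,"offset":[0,0,0],"turn":0.195}]' | grep -E "pos|rot"; done
python3 -m handwheel '[{"hand":1,"offset":[0,-0.3,0],"turn":0.025},{"hand":1,"offset":[0,-0.3,0],"turn":0.05},{"hand":1,"offset":[0,-0.3,0],"turn":0.05},{"hand":1,"offset":[0,-0.3,0],"turn":0.05},{"hand":1,"offset":[0,-0.3,0],"turn":0.05}]' | grep -E "pos|rot"
python3 - <<'E'
from h import *
d=grab('top','t2');f=d['frame']
a=cv2.resize(f[185:290,290:430],None,fx=4,fy=4,interpolation=cv2.INTER_CUBIC)
cv2.imwrite('pics/t2c.png',a)
E
```

```text
tool_pos: [495.5, -87.6, 4.3]
width: 85.2
tool_pos: [496.8, -88.0, 107.8]
tool_pos: [495.3, -87.6, 104.2]
tcp_rot: [3.142, -0.0, 2.578]
tool_pos: [495.4, -87.6, 104.2]
tcp_rot: [3.142, -0.0, 1.965]
tool_pos: [353.5, -146.3, 104.2]
tcp_rot: [-3.14, -0.002, 1.811]
```

View pics/t2c.png

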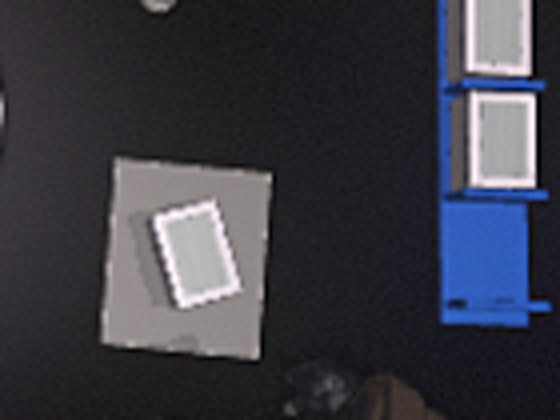

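The box stands on the mat, unoccluded, at crop (197,254); both light boxes are in place. I'll measure the box against its known TCP to get the calibration offset, and zoom in on the pocket.

Run:
```python
from h import *
d=load('top');f=d['frame'];S=8
x0,y0=320,225
c=cv2.resize(f[y0:270,x0:360],None,fx=S,fy=S,interpolation=cv2.INTER_LINEAR).astype(int)
g=c.mean(2)
m=(((g>150))*255).astype(np.uint8);m=cv2.morphologyEx(m,cv2.MORPH_CLOSE,np.ones((9,9)))
k=max(cv2.findContours(m,cv2.RETR_EXTERNAL,cv2.CHAIN_APPROX_NONE)[0],key=cv2.contourArea)
P=np.array([onz(d,x0+(u+.5)/S-.5,y0+(v+.5)/S-.5,46)[:2] for u,v in cv2.convexHull(k)[:,0]],np.float32)
print(cv2.minAreaRect(P))
a=cv2.resize(f[183:225,250:295],None,fx=13,fy=13,interpolation=cv2.INTER_CUBIC)
# overlay expected pocket geometry: centre guess
C=np.array([597,175.7]);t=np.radians(14);ax=np.array([np.cos(t),np.sin(t)]);ay=np.array([-np.sin(t),np.cos(t)])
O=C-85*ay;print('pocket guess',O)
for s in(1,-1):
  for w in(24.5,30.5):
    q=[proj(d,[*(O+ax*l+ay*s*w),97]) for l in(-29,29)]
    q=[tuple(int(round((v-o+.5)*13)) for v,o in zip(p,(250,183))) for p in q]
    cv2.line(a,*q,(0,0,255),1)
cv2.imwrite('pics/p1.png',a)
```

```text
((496.16412353515625, -87.896484375), (67.92371368408203, 46.70526123046875), 13.760100364685059)
pocket guess [617.56336113  93.22486327]
```

View pics/p1.png

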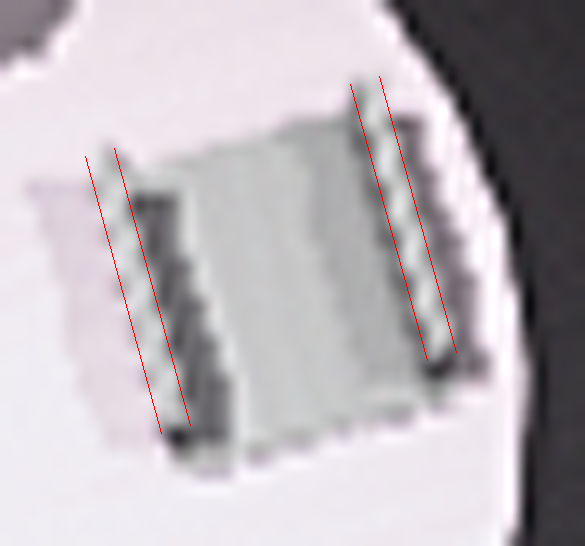

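```bash
python3 - <<'E'
from h import *
d=load('top');f=d['frame'];g=cv2.cvtColor(f,cv2.COLOR_BGR2GRAY).astype(np.float32)
C=np.array([597,175.7])
for deg in(13,14,15):
  t=np.radians(deg);ax=np.array([np.cos(t),np.sin(t)]);ay=np.array([-np.sin(t),np.cos(t)]);O=C-85*ay
  Y=np.arange(-38,38.1,1);X=np.arange(-20,21,2)
  uv=np.array([[proj(d,[*(O+ax*x+ay*y),97]) for x in X] for y in Y],np.float32)
  p=cv2.remap(g,uv[...,0],uv[...,1],cv2.INTER_LINEAR)
  q=p.mean(1);print(deg,'sharp',round(float((np.diff(q)**2).sum())))
  if deg==14: print([(int(y),int(v)) for y,v in zip(Y,q)])
t=np.radians(14);ax=np.array([np.cos(t),np.sin(t)]);ay=np.array([-np.sin(t),np.cos(t)]);O=C-85*ay
print('floor edge y -24.5,24.5 at z49 seen on z97 plane:')
for y in(-24.5,24.5):
  P=onz(d,*proj(d,[*(O+ay*y),49]),97)[:2];print((P-O)@ay)
# along x: floor ends? bright/dark profile across floor
X=np.arange(-45,46,1.);uv=np.array([[proj(d,[*(O+ax*x+ay*y),49]) for y in(-8,-4,0,4,8)] for x in X],np.float32)
q=cv2.remap(g,uv[...,0],uv[...,1],cv2.INTER_LINEAR).mean(1);print([(int(y),int(v)) for y,v in zip(X,q)])
E
python3 go.py "496.2 -87.9 104 103.8" "496.2 -87.9 8 103.8"
```

```text
13 sharp 9119
14 sharp 9073
[(-38, 216), (-37, 193), (-36, 168), (-35, 146), (-34, 129), (-33, 123), (-32, 129), (-31, 148), (-30, 169), (-29, 186), (-28, 197), (-27, 195), (-26, 176), (-25, 148), (-24, 130), (-23, 128), (-22, 138), (-21, 153), (-20, 164), (-19, 171), (-18, 173), (-17, 174), (-16, 174), (-15, 174), (-14, 173), (-13, 173), (-12, 175), (-11, 179), (-10, 184), (-9, 189), (-8, 193), (-7, 197), (-6, 198), (-5, 198), (-4, 197), (-3, 197), (-2, 196), (-1, 197), (0, 198), (1, 199), (2, 199), (3, 199), (4, 199), (5, 198), (6, 198), (7, 198), (8, 197), (9, 198), (10, 199), (11, 202), (12, 206), (13, 208), (14, 202), (15, 185), (16, 162), (17, 142), (18, 126), (19, 115), (20, 111), (21, 108), (22, 108), (23, 122), (24, 148), (25, 175), (26, 191), (27, 202), (28, 206), (29, 203), (30, 202), (31, 207), (32, 212), (33, 216), (34, 218), (35, 219), (36, 219), (37, 219), (38, 219)]
15 sharp 8702
floor edge y -24.5,24.5 at z49 seen on z97 plane:
-22.212330631025416
24.48099071634033
[(-45, 235), (-44, 235), (-43, 235), (-42, 236), (-41, 236), (-40, 236), (-39, 237), (-38, 238), (-37, 
[... 430 characters left out ...]
0, 198), (1, 198), (2, 198), (3, 198), (4, 198), (5, 198), (6, 199), (7, 198), (8, 198), (9, 198), (10, 197), (11, 197), (12, 197), (13, 198), (14, 198), (15, 198), (16, 197), (17, 197), (18, 197), (19, 196), (20, 196), (21, 196), (22, 197), (23, 197), (24, 197), (25, 197), (26, 197), (27, 196), (28, 196), (29, 195), (30, 193), (31, 194), (32, 199), (33, 208), (34, 218), (35, 225), (36, 229), (37, 231), (38, 232), (39, 232), (40, 232), (41, 232), (42, 232), (43, 232), (44, 232), (45, 233)]
now 12.2 [ 355.8 -146.6  104.4] 103.77 F [ 0.   -0.08 -0.12] w 85.6 g 0.0
496.2 -87.9 104 103.8 -> [0.0472, 0.3007, 0.0009] turn -0.0002 rows 3.6
496.2 -87.9 8 103.8 -> [0.0, 0.0, 0.192] turn -0.0 rows 2.3
```

```bash
python3 -m handwheel '[{"hand":1,"offset":[0.0472,0.3007,0],"turn":0},{"hand":1,"offset":[0.0472,0.3007,0],"turn":0},{"hand":1,"offset":[0.0472,0.3007,0],"turn":0},{"hand":1,"offset":[0.0472,0.3007,0],"turn":0},{"hand":1,"offset":[0.0472,0.3007,0],"turn":0}]' | grep -E "pos|rot"
python3 -m handwheel '[{"hand":1,"offset":[0,0,0],"turn":0}]' >/dev/null
python3 go.py "496.2 -87.9 5 103.8"
```

```text
tool_pos: [502.8, -84.9, 104.3]
tcp_rot: [3.138, 0.002, 1.817]
now 12.7 [498.8 -85.6 103.8] 104.09 F [-0.5   0.67 -0.55] w 85.7 g 0.0
496.2 -87.9 5 103.8 -> [-0.0031, -0.0062, 0.1976] turn 0.0016 rows 2.4
```

```bash
python3 -m handwheel '[{"hand":1,"offset":[0,0,0],"turn":0},{"hand":1,"offset":[0,0,0],"turn":0}]' >/dev/null
python3 go.py "496.2 -87.9 5 103.8"
```

```text
now 12.8667 [496.9 -86.9 104.2] 103.92 F [-0.2  -0.39 -0.76] w 85.4 g 0.0
496.2 -87.9 5 103.8 -> [-0.0016, -0.0017, 0.1983] turn 0.0006 rows 2.4
```

```bash
python3 -m handwheel '[{"hand":1,"offset":[-0.0016,-0.0017,0.06],"turn":0.0006},{"hand":1,"offset":[-0.0016,-0.0017,0.12],"turn":0.0006},{"hand":1,"offset":[-0.0016,-0.0017,0.17],"turn":0.0006},{"hand":1,"offset":[-0.0016,-0.0017,0.19],"turn":0.0006},{"hand":1,"offset":[-0.0016,-0.0017,0.197],"turn":0.0006}]' | grep -E "pos|force"
python3 -m handwheel '[{"hand":1,"offset":[0,0,0],"turn":0},{"hand":-1,"offset":[0,0,0],"turn":0},{"hand":-1,"offset":[0,0,0],"turn":0},{"hand":-1,"offset":[0,0,0],"turn":0},{"hand":-1,"offset":[0,0,0],"turn":0}]' 60 | grep -E "pos|force|width"
python3 -m handwheel '[{"hand":-1,"offset":[0,0,0],"turn":0},{"hand":-1,"offset":[0,0,-0.01],"turn":0},{"hand":-1,"offset":[0,0,-0.02],"turn":0},{"hand":-1,"offset":[0,0,-0.03],"turn":0},{"hand":-1,"offset":[0,0,-0.03],"turn":0}]' | grep -E "pos|force|width|rot"
```

```text
tool_pos: [495.8, -88.1, 4.5]
force: [-0.8, 0.8, 0.8]
grip_force: 0.0
tool_pos: [497.1, -88.1, 7.3]
force: [-2.2, -0.5, 4.9]
width: 63.6
grip_force: 66.4
tool_pos: [497.3, -88.0, 22.0]
tcp_rot: [3.14, 0.001, 1.812]
force: [0.0, 0.4, -5.4]
width: 62.8
grip_force: 67.7
```

```bash
python3 -m handwheel '[{"hand":-1,"offset":[0,0,-0.06],"turn":0},{"hand":-1,"offset":[0,0,-0.12],"turn":0},{"hand":-1,"offset":[0,0,-0.18],"turn":0},{"hand":-1,"offset":[0,0,-0.23],"turn":0},{"hand":-1,"offset":[0,0,-0.24],"turn":0}]' | grep -E "pos|force"
python3 -m handwheel '[{"hand":-1,"offset":[0,0,0],"turn":0},{"hand":-1,"offset":[0,0,0],"turn":0}]' >/dev/null
python3 go.py "617.4 92.1 140 103.7"
```

```text
tool_pos: [498.0, -88.2, 144.4]
force: [1.3, -0.0, -5.9]
grip_force: 74.3
now 14.7 [496.3 -87.8 139.9] 103.82 F [ 0.25  0.42 -5.41] w 63.3 g 74.3
617.4 92.1 140 103.7 -> [0.2915, 0.321, -0.0002] turn 0.0007 rows 5.2
```

```bash
python3 -m handwheel '[{"hand":-1,"offset":[0.055,0.06,0],"turn":0},{"hand":-1,"offset":[0.11,0.121,0],"turn":0},{"hand":-1,"offset":[0.165,0.182,0],"turn":0},{"hand":-1,"offset":[0.22,0.242,0],"turn":0},{"hand":-1,"offset":[0.26,0.286,0],"turn":0}]' | grep -E "pos|force"
python3 -m handwheel '[{"hand":-1,"offset":[0.0315,0.035,0],"turn":0},{"hand":-1,"offset":[0.0315,0.035,0],"turn":0},{"hand":-1,"offset":[0.0315,0.035,0],"turn":0},{"hand":-1,"offset":[0.0315,0.035,0],"turn":0}]' | grep -E "pos|force"
python3 go.py "617.4 92.1 140 103.7"
```

```text
tool_pos: [605.2, 75.2, 138.1]
force: [-0.1, -0.3, -5.1]
grip_force: 74.9
tool_pos: [616.9, 91.8, 138.6]
force: [0.4, -0.2, -5.5]
grip_force: 75.4
now 15.45 [616.9  91.8 138.6] 103.83 F [ 0.44 -0.19 -5.46] w 63.3 g 75.4
617.4 92.1 140 103.7 -> [0.0004, 0.0012, -0.0028] turn 0.0007 rows 0.0
```

```bash
python3 -m handwheel '[{"hand":-1,"offset":[0.0004,0.0012,0.03],"turn":0.0007},{"hand":-1,"offset":[0.0004,0.0012,0.06],"turn":0.0007},{"hand":-1,"offset":[0.0004,0.0012,0.07],"turn":0.0007},{"hand":-1,"offset":[0.0004,0.0012,0.078],"turn":0.0007},{"hand":-1,"offset":[0.0004,0.0012,0.086],"turn":0.0007}]' | grep -E "pos|force: \["
python3 -m handwheel '[{"hand":-1,"offset":[0,0,0.006],"turn":0},{"hand":-1,"offset":[0,0,0.012],"turn":0},{"hand":-1,"offset":[0,0,0.018],"turn":0}]' | grep -E "pos|force: \["
python3 -m handwheel '[{"hand":-1,"offset":[0,0,0.006],"turn":0},{"hand":-1,"offset":[0,0,0.012],"turn":0},{"hand":-1,"offset":[0,0,0.018],"turn":0}]' | grep -E "pos|force: \["
python3 go.py "617.4 92.1 55 103.7"
```

```text
tool_pos: [618.3, 91.7, 97.5]
force: [-0.1, -0.0, -5.2]
tool_pos: [618.6, 92.2, 88.9]
force: [-0.1, -0.1, -5.7]
tool_pos: [618.5, 92.3, 79.6]
force: [0.3, -0.2, -5.0]
now 16.3667 [618.5  92.3  79.6] 103.7 F [ 0.34 -0.23 -4.98] w 63.5 g 74.9
617.4 92.1 55 103.7 -> [0.0, -0.0022, 0.0492] turn 0.0 rows 0.6
```

The box has gone in between the walls without contact. Going down the rest of the way.

```bash
python3 -m handwheel '[{"hand":-1,"offset":[0,-0.002,0.012],"turn":0},{"hand":-1,"offset":[0,-0.002,0.024],"turn":0},{"hand":-1,"offset":[0,-0.002,0.034],"turn":0},{"hand":-1,"offset":[0,-0.002,0.041],"turn":0},{"hand":-1,"offset":[0,-0.002,0.044],"turn":0}]' | grep -E "pos|force: \["
for i in 1 2 3 4; do python3 -m handwheel '[{"hand":-1,"offset":[0,0,0.0015],"turn":0},{"hand":-1,"offset":[0,0,0.0015],"turn":0}]' | grep -E "pos|force: \["; done
```

```text
tool_pos: [617.2, 92.1, 56.9]
force: [-0.8, 0.2, -4.8]
tool_pos: [617.5, 92.1, 56.9]
force: [-0.1, -0.2, -5.8]
tool_pos: [617.5, 92.1, 56.4]
force: [-0.3, 0.3, -6.0]
tool_pos: [617.4, 92.1, 55.5]
force: [0.1, 0.1, -5.0]
tool_pos: [617.4, 92.1, 54.7]
force: [0.0, -0.2, -6.1]
```

```bash
for i in 1 2 3; do python3 -m handwheel '[{"hand":-1,"offset":[0,0,0.0012],"turn":0},{"hand":-1,"offset":[0,0,0.0012],"turn":0}]' | grep -E "pos|force: \["; done
```

```text
tool_pos: [617.6, 92.1, 54.3]
force: [-1.1, 0.3, -3.2]
tool_pos: [617.8, 92.2, 54.3]
force: [-0.9, 1.5, 4.0]
tool_pos: [618.0, 92.2, 54.3]
force: [-1.6, 0.4, 9.8]
```

```bash
python3 -m handwheel '[{"hand":1,"offset":[0,0,0],"turn":0},{"hand":1,"offset":[0,0,0],"turn":0},{"hand":1,"offset":[0,0,0],"turn":0},{"hand":1,"offset":[0,0,0],"turn":0}]' | grep -E "pos|force|width"
python3 -m handwheel '[{"hand":1,"offset":[0,0,-0.04],"turn":0},{"hand":1,"offset":[0,0,-0.1],"turn":0},{"hand":1,"offset":[0,0,-0.16],"turn":0},{"hand":1,"offset":[0,0,-0.22],"turn":0},{"hand":1,"offset":[0,0,-0.23],"turn":0}]' | grep -E "pos|force: \["
python3 -m handwheel '[{"hand":1,"offset":[0,0,0],"turn":0}]' >/dev/null
python3 go.py "440 110 165 103.7" "440 285 165 103.7" "570 287.3 165 13.7"
```

```text
tool_pos: [617.5, 92.0, 52.9]
force: [0.5, 0.4, -0.5]
width: 85.3
grip_force: 0.0
tool_pos: [619.1, 92.2, 172.9]
force: [0.1, -1.0, 0.1]
now 18.7833 [618.2  92.1 170. ] 103.7 F [-0.61 -0.69 -0.81] w 85.3 g 0.0
440 110 165 103.7 -> [0.1192, -0.3378, 0.0101] turn -0.0 rows 4.3
440 285 165 103.7 -> [0.34, 0.0829, -0.0] turn -0.0 rows 4.2
570 287.3 165 13.7 -> [-0.0571, 0.2537, -0.0] turn 0.5 rows 3.1
```

```bash
python3 -m handwheel '[{"hand":1,"offset":[0.1192,-0.3378,0],"turn":0},{"hand":1,"offset":[0.1192,-0.3378,0],"turn":0},{"hand":1,"offset":[0.1192,-0.3378,0],"turn":0},{"hand":1,"offset":[0.1192,-0.3378,0],"turn":0},{"hand":1,"offset":[0.1192,-0.3378,0],"turn":0}]' | grep -E "pos"
python3 - <<'E'
from h import *
d=grab('top','t3');f=d['frame']
cv2.imwrite('pics/t3c.png',cv2.resize(f[155:275,180:310],None,fx=5,fy=5,interpolation=cv2.INTER_CUBIC))
E
```

```text
tool_pos: [433.1, 110.1, 166.5]
```

View pics/t3c.png

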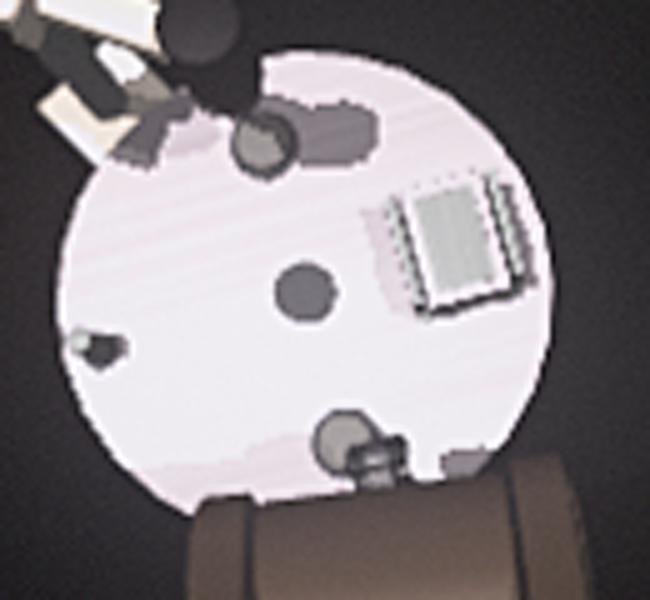

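The box sits centred between the walls at crop (458,243), the table hasn't moved, and the post top is at (80,340). On to the post.

```bash
python3 -m handwheel '[{"hand":1,"offset":[0,0,0],"turn":0}]' >/dev/null
python3 -m handwheel '[{"hand":1,"offset":[0.34,0.083,0],"turn":0},{"hand":1,"offset":[0.34,0.083,0],"turn":0},{"hand":1,"offset":[0.34,0.083,0],"turn":0},{"hand":1,"offset":[0.34,0.083,0],"turn":0},{"hand":1,"offset":[0.34,0.083,0],"turn":0}]' | grep -E "pos"
python3 -m handwheel '[{"hand":1,"offset":[0,0,0],"turn":0},{"hand":1,"offset":[0,0,0],"turn":0}]' >/dev/null
python3 go.py "569.8 287.4 165 103.7"
```

```text
tool_pos: [440.4, 289.9, 167.0]
now 19.9167 [439.7 284.9 166.9] 103.76 F [-0.95 -0.3   0.22] w 85.5 g 0.0
569.8 287.4 165 103.7 -> [-0.0571, 0.254, 0.0039] turn 0.0003 rows 3.1
```

```bash
python3 -m handwheel '[{"hand":1,"offset":[-0.0571,0.254,0],"turn":0},{"hand":1,"offset":[-0.0571,0.254,0],"turn":0},{"hand":1,"offset":[-0.0571,0.254,0],"turn":0},{"hand":1,"offset":[-0.0571,0.254,0],"turn":0},{"hand":1,"offset":[-0.0571,0.254,0],"turn":0}]' | grep -E "pos"
python3 -m handwheel '[{"hand":1,"offset":[0,0,0],"turn":0},{"hand":1,"offset":[0,0,0],"turn":0}]' >/dev/null
python3 go.py "569.8 287.4 64 103.7"
python3 - <<'E'
from h import *
d=grab('scene','s4');f=d['frame']
cv2.imwrite('pics/s4c.png',cv2.resize(f[170:330,220:420],None,fx=3,fy=3,interpolation=cv2.INTER_CUBIC))
E
```

```text
tool_pos: [571.7, 284.9, 166.8]
now 20.5 [568.5 286.3 167.7] 103.65 F [-0.26 -0.7   0.69] w 85.4 g 0.0
569.8 287.4 64 103.7 -> [0.0014, 0.0031, 0.2075] turn -0.0003 rows 2.5
```

View pics/s4c.png

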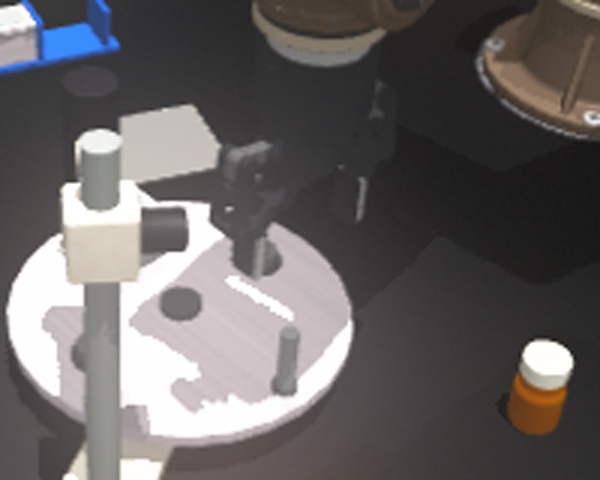

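The open fingers straddle the post top (crop (290,335)) and are clear of the lens. I'll descend and take the post with a light grip.

```bash
python3 -m handwheel '[{"hand":1,"offset":[0.0014,0.003,0.06],"turn":0},{"hand":1,"offset":[0.0014,0.003,0.12],"turn":0},{"hand":1,"offset":[0.0014,0.003,0.17],"turn":0},{"hand":1,"offset":[0.0014,0.003,0.2],"turn":0},{"hand":1,"offset":[0.0014,0.003,0.206],"turn":0}]' | grep -E "pos|force: "
python3 -m handwheel '[{"hand":1,"offset":[0,0,0],"turn":0},{"hand":-1,"offset":[0,0,0],"turn":0},{"hand":-1,"offset":[0,0,0],"turn":0},{"hand":-1,"offset":[0,0,0],"turn":0},{"hand":-1,"offset":[0,0,0],"turn":0}]' 25 | grep -E "pos|force|width"
python3 -m handwheel '[{"hand":-1,"offset":[0,0,0],"turn":0},{"hand":-1,"offset":[0,0,0],"turn":0},{"hand":-1,"offset":[0,0,0],"turn":0},{"hand":-1,"offset":[0,0,0],"turn":0}]' | grep -E "pos|force|width|rot"
```

```text
tool_pos: [568.7, 288.0, 62.6]
force: [-0.1, 0.5, 0.1]
grip_force: 0.0
tool_pos: [571.0, 288.5, 66.0]
force: [-0.0, 0.4, 0.7]
width: 38.6
grip_force: 0.0
tool_pos: [570.7, 288.3, 65.4]
tcp_rot: [3.141, -0.0, 1.81]
force: [-2.5, -0.2, 6.2]
width: 13.3
grip_force: 25.1
```

```bash
python3 -m handwheel '[{"hand":-1,"offset":[-0.0009,-0.02,0],"turn":-0.0278},{"hand":-1,"offset":[-0.0035,-0.0399,0],"turn":-0.0556},{"hand":-1,"offset":[-0.0078,-0.0595,0],"turn":-0.0833},{"hand":-1,"offset":[-0.0139,-0.0787,0],"turn":-0.1111},{"hand":-1,"offset":[-0.0215,-0.0972,0],"turn":-0.1389}]' 25
python3 -m handwheel '[{"hand":-1,"offset":[0,0,0],"turn":0},{"hand":-1,"offset":[0,0,0],"turn":0}]'
python3 - <<'E'
from h import *
s=manip.observe();v=np.array(s['tool_pos'][:2])-[597,175.7];print(np.hypot(*v),np.degrees(np.arctan2(v[1],v[0]))-103.7,np.degrees(s['tcp_rot'][2])-103.7)
E
```

```text
clock: 22.13
tool_pos: [525.7, 266.6, 65.4]
tcp_rot: [3.141, -0.0, 2.25]
force: [0.4, 0.6, 4.7]
width: 13.2
grip_force: 25.6
clock: 22.3
tool_pos: [525.7, 266.6, 65.4]
tcp_rot: [3.141, -0.001, 2.246]
force: [-3.5, 3.8, 5.3]
width: 13.4
grip_force: 25.8
115.52634729690249 24.4054935473889 24.96292923512617
```

Tracking well at 24.4°. Now two more 25° steps.

```bash
for i in 1 2; do python3 -m handwheel '[{"hand":-1,"offset":[-0.0009,-0.02,0],"turn":-0.0278},{"hand":-1,"offset":[-0.0035,-0.0399,0],"turn":-0.0556},{"hand":-1,"offset":[-0.0078,-0.0595,0],"turn":-0.0833},{"hand":-1,"offset":[-0.0139,-0.0787,0],"turn":-0.1111},{"hand":-1,"offset":[-0.0215,-0.0972,0],"turn":-0.1389}]' | grep -E "pos|force|width"; done
python3 -m handwheel '[{"hand":-1,"offset":[0,0,0],"turn":0},{"hand":-1,"offset":[0,0,0],"turn":0}]' | grep -E "pos|force|width"
python3 - <<'E'
from h import *
s=manip.observe();v=np.array(s['tool_pos'][:2])-[597,175.7];print(np.hypot(*v),np.degrees(np.arctan2(v[1],v[0]))%360-103.7,np.degrees(s['tcp_rot'][2])%360-103.7)
E
```

```text
tool_pos: [494.0, 227.9, 65.3]
force: [-5.5, 3.2, 9.8]
width: 13.3
grip_force: 26.3
tool_pos: [481.6, 179.1, 65.3]
force: [-7.6, 2.1, 11.7]
width: 13.3
grip_force: 26.6
tool_pos: [481.6, 178.9, 65.3]
force: [-11.4, 1.9, 14.0]
width: 13.5
grip_force: 26.7
115.39516877148479 74.73495773625034 74.93247092393328
```

```bash
python3 -m handwheel '[{"hand":-1,"offset":[0.0011,-0.02,0],"turn":-0.0278},{"hand":-1,"offset":[-0.0015,-0.0399,0],"turn":-0.0556},{"hand":-1,"offset":[-0.0056,-0.0587,0],"turn":-0.0822},{"hand":-1,"offset":[-0.0056,-0.0587,0],"turn":-0.0822},{"hand":-1,"offset":[-0.0056,-0.0587,0],"turn":-0.0822}]' | grep -E "pos|force|width"
python3 -m handwheel '[{"hand":-1,"offset":[0,0,0],"turn":0},{"hand":-1,"offset":[0,0,0],"turn":0}]' | grep -E "pos|force|width"
python3 - <<'E'
from h import *
s=manip.observe();v=np.array(s['tool_pos'][:2])-[597,175.7];print(np.hypot(*v),np.degrees(np.arctan2(v[1],v[0]))%360-103.7,np.degrees(s['tcp_rot'][2])%360-103.7)
E
```

```text
tool_pos: [484.7, 149.1, 65.3]
force: [-6.3, -4.9, 11.5]
width: 13.4
grip_force: 26.5
tool_pos: [484.6, 149.4, 65.3]
force: [-6.0, -4.4, 11.6]
width: 13.3
grip_force: 26.6
115.42023293905444 89.46062130091518 89.73178974388038
```

```bash
python3 -m handwheel '[{"hand":1,"offset":[0,0,0],"turn":0},{"hand":1,"offset":[0,0,0],"turn":0},{"hand":1,"offset":[0,0,0],"turn":0},{"hand":1,"offset":[0,0,0],"turn":0},{"hand":1,"offset":[0,0,0],"turn":0}]' | grep -E "pos|force|width"
python3 -m handwheel '[{"hand":1,"offset":[0,0,-0.05],"turn":0},{"hand":1,"offset":[0,0,-0.12],"turn":0},{"hand":1,"offset":[0,0,-0.18],"turn":0},{"hand":1,"offset":[0,0,-0.24],"turn":0},{"hand":1,"offset":[0,0,-0.25],"turn":0}]' | grep -E "pos"
python3 -m handwheel '[{"hand":1,"offset":[0,0,0],"turn":0},{"hand":1,"offset":[0,0,0],"turn":0}]' >/dev/null
python3 go.py "450 -60 190 193"
```

```text
tool_pos: [485.2, 149.9, 64.8]
force: [-1.2, 1.0, -0.2]
width: 72.7
grip_force: 0.0
tool_pos: [486.5, 150.2, 194.3]
now 24.8833 [484.8 149.8 189.5] -166.51 F [ 0.38 -0.7   0.19] w 85.2 g 0.0
450 -60 190 193 -> [0.1657, -0.3918, -0.001] turn 0.0027 rows 5.1
```

```bash
python3 -m handwheel '[{"hand":1,"offset":[0.16,-0.38,0],"turn":0},{"hand":1,"offset":[0.16,-0.38,0],"turn":0},{"hand":1,"offset":[0.16,-0.38,0],"turn":0},{"hand":1,"offset":[0.16,-0.38,0],"turn":0},{"hand":1,"offset":[0.16,-0.38,0],"turn":0}]' | grep -E "pos"
python3 -m handwheel '[{"hand":1,"offset":[0.0,-0.2,0],"turn":0},{"hand":1,"offset":[0,-0.2,0],"turn":0},{"hand":1,"offset":[0,-0.2,0],"turn":0},{"hand":1,"offset":[0,-0.2,0],"turn":0}]' | grep -E "pos"
python3 - <<'E'
from h import *
d=grab('top','t5');f=d['frame']; s=grab('scene','s5')['frame']
a=cv2.resize(f[145:275,170:310],(490,455),interpolation=cv2.INTER_CUBIC)
b=cv2.resize(s[190:320,200:350],(310,269));b=cv2.copyMakeBorder(b,0,186,0,0,0)
cv2.imwrite('pics/t5c.png',np.hstack([a,b]))
C=np.array([597,175.7]);
for a in(103.7+85,193.7,103.7+95):
  t=np.radians(a);print(a,np.round(proj(d,[*(C+115*np.array([np.cos(t),np.sin(t)])),102]),1))
E
```

```text
tool_pos: [450.4, -55.2, 188.4]
tool_pos: [475.2, -154.1, 188.0]
188.7 [245.8 254.6]
193.7 [249.6 253.7]
198.7 [253.4 252.5]
```

View pics/t5c.png

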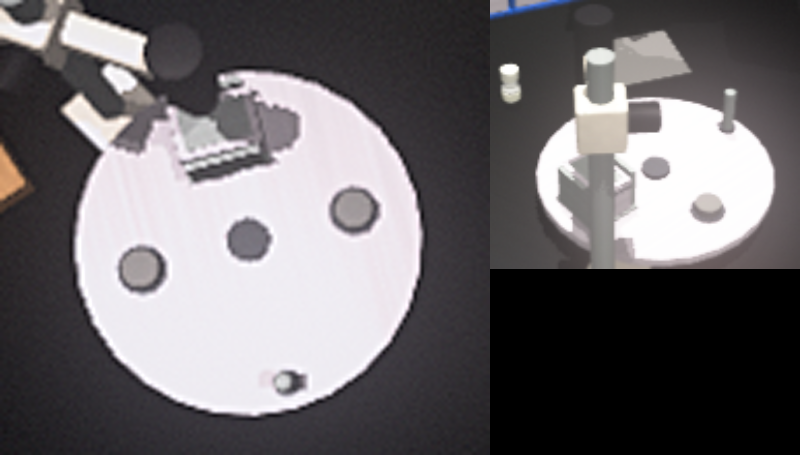

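The box is under the lens, in the pocket, with the post near (251,254). A numeric check of the table angle from the round mount follows.

Run:
```python
from h import *
d=load('top');C=np.array([597,175.7])
def mount(im,u,v):
    S=8;x0,y0=u-11,v-11;g=cv2.resize(cv2.cvtColor(im,cv2.COLOR_BGR2GRAY)[y0:v+11,x0:u+11],None,fx=S,fy=S,interpolation=cv2.INTER_LINEAR)
    k=max(cv2.findContours(((g<185)*255).astype(np.uint8),cv2.RETR_EXTERNAL,cv2.CHAIN_APPROX_NONE)[0],key=cv2.contourArea)
    (a,b),r=cv2.minEnclosingCircle(k);p=onz(d,x0+(a+.5)/S-.5,y0+(b+.5)/S-.5,52)[:2]-C
    return round(np.hypot(*p),1),round(np.degrees(np.arctan2(p[1],p[0]))%360,2),round(r/S,1)
i0=cv2.imread('pics/top0.png');i1=d['frame']
print(mount(i0,249,243),mount(i1,270,205),mount(i1,210,222))
o=manip.observe();print(o['clock'],o['joint_velocities'].round(3))
```

```text
(np.float64(85.3), np.float64(194.79), 7.4) (np.float64(85.7), np.float64(283.94), 7.4) (np.float64(84.0), np.float64(104.75), 7.2)
25.7333 [ 0.031 -0.02   0.014  0.002  0.002  0.005]
```

```bash
python3 -m handwheel '[{"hand":1,"offset":[0,0,0],"turn":0},{"hand":1,"offset":[0,0,0],"turn":0},{"hand":1,"offset":[0,0,0],"turn":0}]' >/dev/null; python3 -c "
from bench import manip; print(manip.job_done())"
```

```text
the job is handed in; nothing more can be done
None
```

The heavy box (the rack place nearest the robot, about 5.4 N) is in the pocket and the table is turned one click, measured at about 89–90°, so it stands under the lens. The one light box I lifted is back in its place, and the job is handed in (no verdict was shown).

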